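# Fit the flap plate in an exhaust brake

### The job

Fit the larger flap plate (the one with the bar riveted across it) in the exhaust brake, whose shaft takes it when its lever is at the open stop: turn it edge-on and ease its plain half down through the slit in the shaft until the bar lands on the shaft, feeling your way and never forcing it. Then tip plate and shaft over together so that the plate shuts the bore, and let go; leave the smaller plate, the gauges and the piston alone.

Things in the scene. Friction and masses are not known exactly. Their poses are not given: they have to be found in the camera images.
- brake: exhaust brake housing, dark cast iron, fixed on four posts over a grey stand plate (190 x 190 x 12 mm). Origin: centre of that plate's underside, on the bench; z up. The housing stands 57 to 107 mm above the bench; its flange is 136 mm across, bolt ears reach 87 mm from the bore's axis up to 80 mm above the bench, shaft bosses (32 mm thick) reach 78 mm to either side along y
- shaft_axis (a point): where the shaft crosses the bore's axis: 82 mm above the brake's origin, 25 mm below the top face; axes as the brake's. The steel shaft runs along y, 19 mm thick, and has a slit right through it, 7.5 mm wide and 92 mm long (along y, the whole bore); the slit's lips, rounded to 1 mm, end 8.5 mm from the axis. Light friction (0.06 N m), no spring: the shaft stays where it is left
- lever_pivot (a point): on the shaft's axis, 85.5 mm to the brake's +y, in the middle of the 9 mm thick lever fixed on the shaft outside the housing. The lever is 18 mm wide and ends in a round eye (20 mm diameter, centred 58 mm from the pivot) with a pin of 10 mm diameter out to 106 mm from the bore's axis. It points where the slit's upper side points; its angle is not measured
- bore_top (a point): centre of the upright bore's mouth in the housing's top face, 107 mm above the brake's origin. The bore is round, 91.6 mm in diameter, open above and below (45 mm free under it). Lever and slit: shut = lever level, to the brake's -x (stop); they start part-way, lever 50 to 72 degrees above level; swung up towards +x they meet the open stop, 5 to 15 degrees short of upright, and the plate can go in there
- flap_plate: the flap plate to fit: steel disc, 88 mm diameter, 6 mm thick, about 0.3 kg, a bar riveted across one face. Origin: centre of the disc. x = normal, out of the face with the bar; y along the bar; z in the disc's plane towards the half with the bar. On the rest z points up, leaning 0.50 rad from upright, the bar on the upper face
- plate_bar (a point): middle of the lower edge of the flap plate's bar, 8.5 mm from the disc's centre along its z. The bar is 50 mm long (y), covers z = 8.5 to 17.5 mm and stands 6 mm off the face. Fed plain half (-z) first through the slit, the plate stops when this edge lands on the shaft, with the disc centred, and hangs there
- small_plate: the other, smaller plate: plain disc, 76 mm diameter, 6 mm thick, no bar; leans beside the flap plate on the rest. x = normal; its origin lies 8.9 mm above the disc's centre, in its plane. To be left alone
- rest: plywood rest, fixed, base 130 x 270 x 12 mm; origin: centre of its underside. Its sloping board leans 0.50 rad from upright, top to the rest's -x; the plates lie on it side by side, 132 mm apart along y (either may be on either side), each on two cleats with 10 mm lips. The board ends 8 mm (up the slope) above the flap plate's centre: the 36 mm of the plate above that are free on both faces
- piston: aluminium piston standing on its skirt, 83 mm diameter, 68 mm high; origin at the centre of its foot. Leave alone
- dial_gauge: dial gauge on a magnetic stand, 165 mm high; base 50 x 60 mm, dial reaches 105 mm to its +y; origin under the base. Leave alone
- feeler_gauge: feeler gauge set lying fanned out, 110 mm long, 10 mm high; origin at its pivot. Leave alone
There are look-alikes about, which are no part of the job. Leave any orange or pink look-alike of the flap_plate alone.

How it is judged:
On the way:
1. the flap plate is through the slit, bar on the shaft, while still well open (distance between flap_plate and shaft_axis below 0.005 m and angle between the x axis of flap_plate and the z axis of brake, either way round above 0.6 rad), for 0.2 s.
At the end, for the whole second after the job is handed in: the flap plate sits in the slit of the shaft with its centre within 4.5 mm of the shaft_axis point and level, shutting the bore, within 0.16 rad (9 degrees), at rest and let go; the small plate is where it was (within 20 mm) (distance between flap_plate and shaft_axis below 0.0045 m and angle between the x axis of flap_plate and the z axis of brake, either way round below 0.16 rad and linear speed of flap_plate below 0.01 m/s and distance of small_plate from where it was at the start of the episode below 0.02 m); the robot touches nothing.
It fails at once if the piston was moved more than 20 mm (distance of piston from where it was at the start of the episode above 0.02 m).
It fails at once if the dial gauge was moved more than 20 mm (distance of dial_gauge from where it was at the start of the episode above 0.02 m).
It fails at once if the feeler gauge was moved more than 20 mm (distance of feeler_gauge from where it was at the start of the episode above 0.02 m).
It fails at once if the smaller plate was moved more than 20 mm (distance of small_plate from where it was at the start of the episode above 0.02 m).
It fails at once if the plate was forced: more than 60 N between flap plate and brake while the plate stood more than 0.6 rad from level (contact force between flap_plate and brake above 60 N and angle between the x axis of flap_plate and the z axis of brake, either way round above 0.6 rad).
It also fails if it takes over 72 s, if anything falls off the work surface, if the arm or the gripper's body presses on something with over 40 N, if the wrist force passes 120 N, or if a joint passes its speed limit or range.

### The arm

A 6-joint arm with a two-finger parallel gripper is mounted at the origin on the work surface. World frame = base frame: x ahead of the robot, y to its left, z up, the work surface at z = 0. Lengths are in m, angles in rad, forces in N, time in s.
With the tool pointing down it reaches from about 0.325 to 0.9 m from the base axis. Payload 6.1 kg.
Tool frame: the origin (TCP) lies at the very end of the fingers, on their centre line; the grasp point (between the pads) lies 19 mm behind it (manip.pinch_z is the z of the grasp point in the tool frame, in m); z points along the fingers, y is the line along which they close (so a half turn about z gives the same grasp; the last joint's range is limited). The gripper opens to 85 mm and grips with 20 to 120 N. Pads are 22 mm wide; open, the fingers measure 114 mm over their backs; the gripper's body (76 mm by 85 mm) begins 54 mm behind the grasp point. The pads swing forward as they close: fully open they stand 13 mm farther back than shut.
Start: joints at [1.102, 0.22, 1.526, -0, 1.395, -0.126], TCP at [0.21, 0.589, 0.231] pointing down, gripper open.
Joint ranges: [-2.98, 2.98], [-0.91, 2.08], [0.09, 2.57], [-1.24, 4.39], [0.2, 2.65], [-2.68, 2.68]. Speed limits (rad/s): [2.57, 2.57, 3.01, 3.14, 3.14, 3.14].

### API

Orientations are given as a unit quaternion [x, y, z, w].
In Python, from rig import monitor, capture, camera_params, workorder, manip gives the robot as it stands.
- The arm moves only by the tool step_arm, never from a script. Its argument "motion" is one flat list of numbers, 7 for each row, row after row: the turn, a rotation vector about the world's x, y, z as a fraction of full scale, then the shift along the world's x, y, z as a fraction of full scale, then the closure, from -1 (fully open) to 1 (shut). A call has 1 to 8 rows; each row is the pose to reach, as a shift and turn from the pose commanded when the call began; what a row does not reach only later rows make up. Full scale, the value 1, is 40 cm for a shift and 30 degrees for a turn. A row lasts 1/8 s, in which the tool goes at most 62.5 mm and 10.7 degrees, less where a joint would pass 70% of its speed; a pose out of reach is approached as far as the arm can. A call with a number of a shift or a turn outside -1 to 1 is refused whole. A call with a gripper value outside its range is refused whole. The fingers move at their own pace and stop on an object; "grip_force" is the grip in N (left out, the last holds). Time passes only in rows, so rows that repeat a pose let the fingers close. It gives the time, the measured TCP pose, the force, the opening and the grip force at its end, in the units of the state.
- monitor.sense(): the state, without advancing time (a new reading comes with each control period).
- capture(name): name is "scene" or "top"; returns the picture (400x640x3 uint8, blue, green, red); there is no depth.
- camera_params(name): a dict with "mtx" (3x3 intrinsics, pixels), "rvec" (rotation vector, rad) and "tvec" (3), from world to camera coordinates, as OpenCV has them. Camera axes: x right, y down, z forward; pixel columns grow to the right and rows downward; lengths in m; the calibration is good to about 2 mm. A picture is of the moment at which its call begins. camera_params takes no time and is no camera call.
- workorder.sign_off(): hands the job in; it is judged then, once.
The state is a dict: "clock": time; "joint_positions": joint angles; "qd": joint speeds; "tau": joint torques, N m; "ee_pos": TCP position; "ee_rot": TCP orientation; "contact_force": force on the tool from outside, world axes, zero at the start; "torque": the same for the moment, N m; "width": opening from 0.0 (shut) to 1.0 (fully open); "gripper_force": force on a finger pad.
Only numpy, scipy, OpenCV 4.12 (cv2) and the standard library are available. Lean on these libraries where they do the work, as an engineer would, in place of code of your own. Each camera call takes 0.05 s, during which the arm holds its last target. There are 200 camera calls.

## Working session

There is one attempt and no reset: what is moved stays moved. The work goes in short steps, Python scripts to look and compute and a tool call to move; the robot and the scene stay as the last step left them, time stands still between calls to the robot, and variables do not carry over. Pictures are saved under pics/ and viewed, at most 10 in all, crops included, and the job is handed in when it is done.

Besides the shell and the picture viewer there is one more tool, called by a JSON object that holds its "method" and its "body". step_arm: Moves the arm, as the interface text tells. Its arguments: {"type":"object","properties":{"motion":{"type":"array"},"grip_force":{"type":"number"}},"required":["motion"]}

```bash
mkdir -p pics; ls; python3 - <<'E'
from rig import monitor, capture, camera_params, manip
import cv2
for n in("scene","top"):
    cv2.imwrite(f"pics/{n}0.png",capture(n)); p=camera_params(n); print(n,p)
print(monitor.sense()); print(manip.pinch_z)
E
```

```text
pics
scene {'mtx': array([[514.61383113,   0.        , 329.38362784],
       [  0.        , 514.61383113, 187.95532973],
       [  0.        ,   0.        ,   1.        ]]), 'rvec': array([ 1.05356131,  2.46594124, -1.00517112]), 'tvec': array([ 0.44513136, -0.20541975,  1.67737213])}
top {'mtx': array([[383.69492356,   0.        , 312.77820562],
       [  0.        , 383.69492356, 201.17484221],
       [  0.        ,   0.        ,   1.        ]]), 'rvec': array([ 2.15555244, -2.19064445,  0.04967097]), 'tvec': array([-0.04586809,  0.57884964,  1.25754933])}
{'clock': 0.1, 'joint_positions': array([ 1.10186226e+00,  2.21172778e-01,  1.52749676e+00, -1.09936509e-06,
        1.39472124e+00, -1.26095884e-01]), 'qd': array([-0.00184834, -0.00093936, -0.00399597, -0.00070996,  0.00102963,
        0.00112737]), 'tau': array([ 2.26383199e-03, -4.98240280e+01, -3.90551198e+01, -1.95790946e-06,
        5.57491250e-03, -2.35994673e-05]), 'ee_pos': array([0.2098507 , 0.5881303 , 0.23029281]), 'ee_rot': array([ 1.70580650e-01,  9.85343307e-01, -8.59722595e-04, -2.63038332e-04]), 'contact_force': array([0.03659859, 0.54151294, 1.00447207]), 'torque': array([ 0.04188305, -0.01713164, -0.03202141]), 'gripper_force': 0.0, 'width': 0.9998360849774697}
-0.0187
```

View pics/scene0.png

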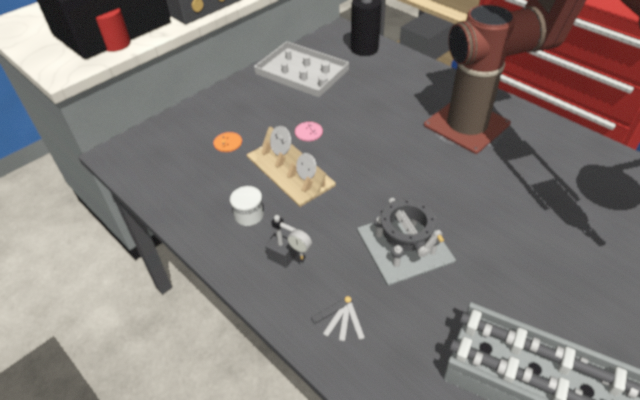

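View pics/top0.png

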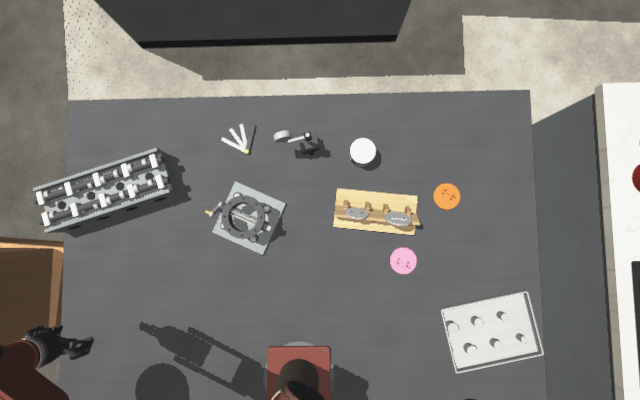

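The scene picture shows the brake at (407,235), the rest at (290,165), the piston at (247,205), the dial gauge at (290,240) and the feeler gauge at (347,305). In the top picture they are at (248,217), (376,212), (363,152), (297,140) and (240,140). The flat orange disc at top (447,196) and the pink one at (403,261) are look-alikes. The plates on the rest are at top (357,213) and (399,217), and I'll confirm which is which in a crop.

```bash
python3 - <<'E'
import cv2,numpy as np
t=cv2.imread("pics/top0.png"); s=cv2.imread("pics/scene0.png")
def c(i,x,y,w,h,k): return cv2.resize(i[y:y+h,x:x+w],None,fx=k,fy=k,interpolation=cv2.INTER_CUBIC)
a=c(t,328,182,100,60,8); cv2.imwrite("pics/c1.png",a)          # top rest, x8
b=np.hstack([c(s,240,115,100,90,4),c(s,355,190,100,90,4)]); d=np.hstack([c(t,200,178,100,60,4),c(t,200,178,100,60,4)*0])
cv2.imwrite("pics/c2.png",np.vstack([b,d]))
E
```

```text
(no output)
```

View pics/c1.png

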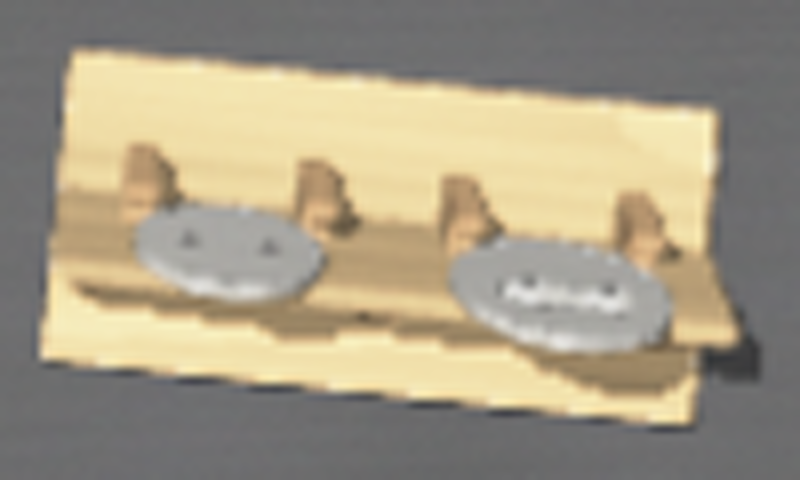

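View pics/c2.png

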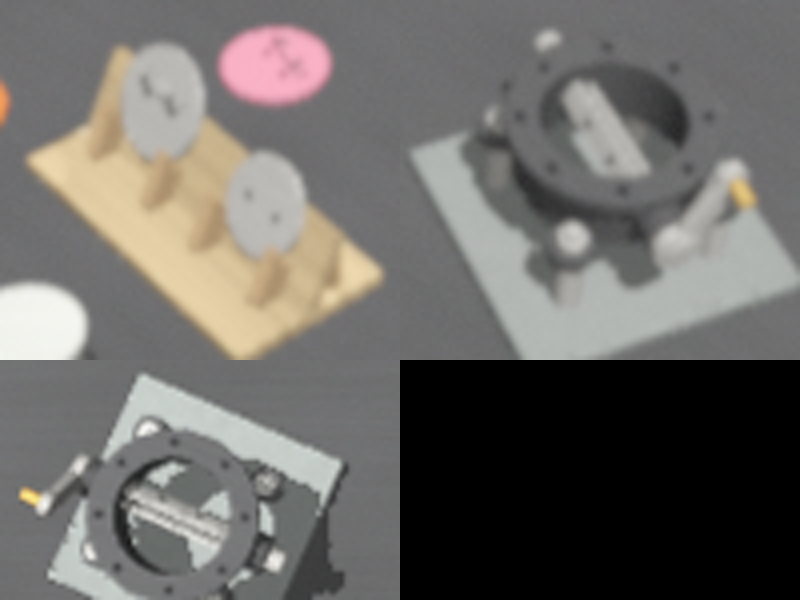

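Candidates: the disc at top (399,217) is larger and has a light bar across its upper half, so it is the flap plate. The disc at top (357,213) is smaller, plain and has two holes, so it is the small plate. The orange and pink discs lie flat and are decoys. The lever runs from its pivot near top (220,205) to its eye near (211,214), with a yellow pin end. I'll now fit the poses from the corners.

```bash
cat > h.py <<'E'
import numpy as np, cv2
from scipy.optimize import least_squares
from scipy.spatial.transform import Rotation as R
from rig import monitor, capture, camera_params, manip
P={n:camera_params(n) for n in("scene","top")}
def proj(n,X):
    p=P[n]; return cv2.projectPoints(np.asarray(X,float).reshape(-1,1,3),p['rvec'],p['tvec'],p['mtx'],None)[0].reshape(-1,2)
def ray(n,uv,z):
    p=P[n]; Rm=cv2.Rodrigues(p['rvec'])[0]; c=-Rm.T@p['tvec']
    d=Rm.T@np.linalg.inv(p['mtx'])@np.array([uv[0],uv[1],1]); return c+d*(z-c[2])/d[2]
def T(pose,L):
    x,y,a=pose; L=np.asarray(L,float); return L@R.from_euler('z',a).as_matrix().T+[x,y,0]
def fit(obs,x0):
    # obs: list (cam, local xyz, uv)
    f=lambda q: np.concatenate([proj(c,T(q,[l]))[0]-uv for c,l,uv in obs])
    s=least_squares(f,x0,loss='soft_l1'); return s.x,f(s.x).reshape(-1,2)
E
python3 - <<'E'
from h import *
g=lambda u,v,k,x,y:((u+.5)/k-.5+x,(v+.5)/k-.5+y)
h=.095
# stand plate corners: image up ~ +x, image left ~ +y
B=[("top",(h,h,.012),g(140,15,4,200,178)),("top",(h,-h,.012),g(345,103,4,200,178)),
   ("top",(-h,h,.012),g(48,216,4,200,178)),
   ("scene",(h,-h,.012),g(10,150,4,355,190)),("scene",(h,h,.012),g(125,360,4,355,190)),("scene",(-h,h,.012),g(398,287,4,355,190))]
r0=ray("top",(248,217),.012); b,res=fit(B,[r0[0],r0[1],-.4]); print("brake",b,res.round(1).tolist())
for n,uv in(("top",(248,217)),): print(ray(n,uv,.107))
a,c=.065,.135
Q=[("top",(a,c,.012),g(70,48,8,328,182)),("top",(a,-c,.012),g(717,108,8,328,182)),("top",(-a,-c,.012),g(693,426,8,328,182)),("top",(-a,c,.012),g(40,360,8,328,182)),
   ("scene",(a,-c,.012),g(28,158,4,240,115)),("scene",(a,c,.012),g(238,358,4,240,115)),("scene",(-a,c,.012),g(383,273,4,240,115))]
r0=ray("top",(376,212),.012); q,res=fit(Q,[r0[0],r0[1],-.1]); print("rest",q,res.round(1).tolist())
np.savez("poses.npz",b=b,q=q)
# brake bore mouth and eye/pin projections
for n in P: print(n,"bore",proj(n,T(b,[(0,0,.107)])), "pivot",proj(n,T(b,[(0,.0855,.082)])),
  "eyes",[(d,proj(n,T(b,[(-.058*np.cos(np.radians(d)),.1,.082+.058*np.sin(np.radians(d)))])).round(1).tolist()) for d in(50,60,72)])
# flap plate: fit disc centre from ellipse extents in rest frame
E
```

```text
brake [ 0.5267014   0.16111821 -0.44892081] [[0.8, -1.0], [0.3, 0.5], [-0.6, -0.1], [-0.7, -0.5], [0.2, 3.5], [1.1, -1.1]]
[0.5259957  0.14463119 0.107     ]
rest [ 0.54130194 -0.26140368 -0.11458592] [[0.0, 0.5], [-0.0, 0.8], [-0.2, 0.0], [0.1, 0.2], [-0.5, 0.5], [-0.1, 0.4], [-0.4, 0.1]]
scene bore [[407.70456303 219.05895979]] pivot [[422.68724127 251.43986663]] eyes [(50, [[442.2, 239.9]]), (60, [[439.4, 239.4]]), (72, [[435.4, 239.4]])]
top bore [[242.71741443 216.85771969]] pivot [[220.24837806 205.82160629]] eyes [(50, [[206.9, 214.0]]), (60, [[207.5, 211.5]]), (72, [[208.6, 208.1]])]
```

```bash
python3 - <<'E'
from h import *
g=lambda u,v,k,x,y:((u+.5)/k-.5+x,(v+.5)/k-.5+y)
h=.095
B=[("top",(h,h,.012),g(140,15,4,200,178)),("top",(h,-h,.012),g(345,103,4,200,178)),("top",(-h,h,.012),g(48,216,4,200,178)),
   ("scene",(h,-h,.012),g(10,150,4,355,190)),("scene",(-h,h,.012),g(398,287,4,355,190)),
   ("top",(0,0,.107),g(172,153,4,200,178))]
b,res=fit(B,[.527,.161,-.45]); print("brake",b,res.round(1).tolist())
q=np.load("poses.npz")['q']; np.savez("poses.npz",b=b,q=q)
s,c=np.sin(.5),np.cos(.5)
th=np.linspace(0,2*np.pi,73)
def ext(n,p,Rr):  # extents of front-face disc outline
    L=np.stack([p[0]+c*.003-s*.044*np.cos(th),p[1]+.044*np.sin(th),p[2]+s*.003+c*.044*np.cos(th)],1)
    uv=proj(n,T(q,L)); return np.r_[uv.min(0),uv.max(0)]
ot=np.r_[g(448,236,8,328,182),g(671,353,8,328,182)]; os_=np.r_[g(121,41,4,240,115),g(208,160,4,240,115)]
f=lambda p:np.r_[ext("top",p,0)-ot,ext("scene",p,0)-os_]
r=least_squares(f,[0,-.066,.08],loss='soft_l1'); print("disc centre in rest",r.x,f(r.x).round(1))
C=T(q,[r.x])[0]; print("world",C)
ax=R.from_euler('z',q[2]).as_matrix()@np.array([[c,0,-s],[0,1,0],[s,0,c]]); print("plate axes\n",ax.round(4)); np.savez("plate.npz",C=C,ax=ax)
print("bar px",proj("top",[C+ax@[.009,0,.013]]), "seen",g(565,293,8,328,182))
E
```

```text
brake [ 0.52789813  0.16181252 -0.44564217] [[0.5, -1.3], [0.1, 0.0], [-0.8, -0.3], [-0.9, -0.0], [1.1, -0.8], [-0.1, 0.6]]
disc centre in rest [-0.02160538 -0.06454543  0.06966401] [-0.2  1.1 -0.  -0.6  0.7  0.  -1.5 -0.1]
world [ 0.51245842 -0.32305558  0.06966401]
plate axes
 [[ 0.8718  0.1143 -0.4763]
 [-0.1003  0.9934  0.0548]
 [ 0.4794  0.      0.8776]]
bar px [[398.14886977 218.60866219]] seen (398.1875, 218.1875)
```

Both fits hold to about a pixel. I'll swing over to the lever first, closing the fingers and yawing about −96° on the way.

{"method": "step_arm", "body": {"motion": [0,0,-1,0.35,-0.38,0,1,0,0,-1,0.35,-0.38,0,1,0,0,-1,0.35,-0.38,0,1,0,0,-1,0.35,-0.38,0,1], "grip_force": 40}}

```text
clock: 0.6
ee_pos: [0.3519, 0.4341, 0.2309]
ee_rot: [0.422, 0.907, -0.0, 0.0]
contact_force: [0.8, -0.4, -0.8]
width: 0.148
gripper_force: 0.0
```

{"method": "step_arm", "body": {"motion": [0,0,-1,0.35,-0.38,0,1,0,0,-1,0.35,-0.38,0,1,0,0,-1,0.35,-0.38,0,1,0,0,-1,0.35,-0.38,0,1]}}

```text
clock: 1.1
ee_pos: [0.4917, 0.2825, 0.2309]
ee_rot: [0.641, 0.767, -0.0, 0.0]
contact_force: [0.8, 0.4, 0.5]
width: 0.001
gripper_force: 0.0
```

{"method": "step_arm", "body": {"motion": [0,0,-1,0,0,-0.1,1,0,0,-1,0,0,-0.1,1,0,0,-1,0,0,-0.1,1]}}

```text
clock: 1.48
ee_pos: [0.4888, 0.2855, 0.1901]
ee_rot: [0.818, 0.575, -0.001, -0.001]
contact_force: [0.3, -0.1, 0.0]
width: -0.0
gripper_force: 0.0
```

```bash
cat > st.py <<'E'
from h import *
s=monitor.sense(); b,q=np.load("poses.npz")['b'],np.load("poses.npz")['q']
Rm=R.from_quat(s['ee_rot']).as_matrix(); p=s['ee_pos']; Rb=R.from_euler('z',b[2]).as_matrix()
print("t",s['clock'].round(2) if hasattr(s['clock'],'round') else s['clock'],"tcp",p.round(4),"brake-frame",(Rb.T@(p-[b[0],b[1],0])).round(4))
print("tool in brake\n",(Rb.T@Rm).round(3)); print("F brake",(Rb.T@s['contact_force']).round(2),"M",(Rb.T@s['torque']).round(2),"w",round(s['width'],3),"gf",s['gripper_force'],"q",s['joint_positions'].round(2))
E
python3 st.py
```

```text
t 1.475 tcp [0.4888 0.2855 0.1901] brake-frame [-0.0886  0.0948  0.1901]
tool in brake
 [[-0.101  0.995 -0.002]
 [ 0.995  0.101 -0.001]
 [-0.001 -0.002 -1.   ]]
F brake [0.32 0.07 0.03] M [ 0.   -0.01  0.03] w -0.0 gf 0.0 q [0.39 0.12 1.72 0.   1.3  0.73]
```

{"method": "step_arm", "body": {"motion": [0,0,-0.19,0,0,-0.15,1,0,0,-0.19,0,0,-0.15,1,0,0,-0.19,0.045,-0.0215,-0.15,1,0,0,-0.19,0.068,-0.032,-0.15,1,0,0,-0.19,0.09,-0.043,-0.15,1,0,0,-0.19,0.09,-0.043,-0.15,1]}}

```text
clock: 2.22
ee_pos: [0.5276, 0.2677, 0.1329]
ee_rot: [0.845, 0.535, 0.001, -0.0]
contact_force: [0.5, 1.2, 1.7]
width: -0.001
gripper_force: 1.2
```

```bash
python3 st.py
```

```text
t 2.225 tcp [0.5276 0.2677 0.1329] brake-frame [-0.0459  0.0954  0.1329]
tool in brake
 [[-0.003  1.     0.001]
 [ 1.     0.003  0.002]
 [ 0.002  0.001 -1.   ]]
F brake [-0.01  1.28  1.72] M [ 0.24  0.06 -0.01] w -0.001 gf 1.1957978457212448 q [0.34 0.23 1.71 0.   1.2  0.78]
```

{"method": "step_arm", "body": {"motion": [0,0,0,0.007,-0.003,0,1,0,0,0,0.0135,-0.0065,0,1,0,0,0,0.02,-0.01,0,1,0,0,0,0.027,-0.013,0,1,0,0,0,0.027,-0.013,0,1]}}

```text
clock: 2.85
ee_pos: [0.5377, 0.2632, 0.1327]
ee_rot: [0.845, 0.535, 0.001, -0.0]
contact_force: [-2.0, 3.2, 4.8]
width: -0.002
gripper_force: 3.2
```

```bash
python3 st.py
```

```text
t 2.85 tcp [0.5377 0.2632 0.1327] brake-frame [-0.0349  0.0957  0.1327]
tool in brake
 [[-0.004  1.     0.001]
 [ 1.     0.004  0.003]
 [ 0.003  0.001 -1.   ]]
F brake [-3.16  2.06  4.77] M [0.45 0.38 0.02] w -0.002 gf 3.2100206427276134 q [0.32 0.24 1.69 0.   1.2  0.76]
```

{"method": "step_arm", "body": {"motion": [0,0,0,0.009,-0.0043,0.005,1,0,0,0,0.018,-0.0085,0.005,1,0,0,0,0.027,-0.013,0.005,1,0,0,0,0.027,-0.013,0.005,1]}}

```text
clock: 3.35
ee_pos: [0.5444, 0.26, 0.1343]
ee_rot: [0.845, 0.535, -0.002, -0.004]
contact_force: [-15.8, 10.4, 14.1]
width: -0.001
gripper_force: 12.7
```

```bash
python3 st.py; python3 - <<'E'
from h import *
t=capture("top"); s=capture("scene"); cv2.imwrite("pics/t1.png",t); cv2.imwrite("pics/s1.png",s)
c=lambda i,x,y,w,h,k:cv2.resize(i[y:y+h,x:x+w],None,fx=k,fy=k,interpolation=cv2.INTER_CUBIC)
cv2.imwrite("pics/c3.png",np.hstack([c(t,200,170,100,100,4),c(s,355,185,100,100,4)]))
E
```

```text
t 3.35 tcp [0.5444 0.26   0.1343] brake-frame [-0.0274  0.0958  0.1343]
tool in brake
 [[-0.004  1.    -0.008]
 [ 1.     0.004  0.001]
 [ 0.001 -0.008 -1.   ]]
F brake [-18.72   2.64  14.15] M [ 0.48  3.15 -0.1 ] w -0.001 gf 12.717912308871746 q [0.31 0.26 1.67 0.01 1.22 0.75]
```

View pics/c3.png

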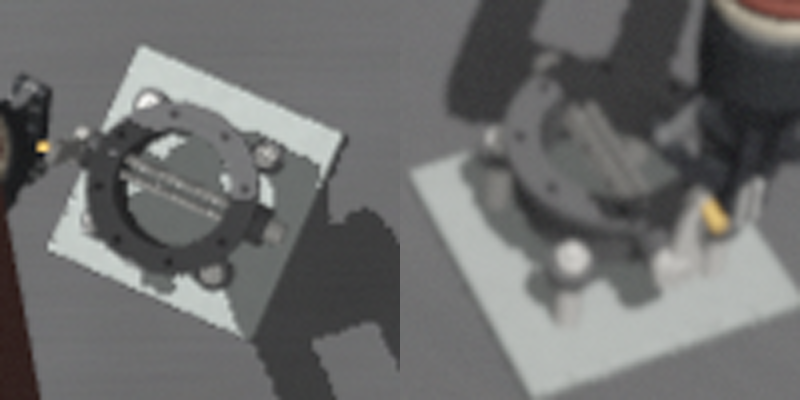

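The crop shows the lever near upright, with its yellow pin end at top px (210,206) and scene px (434,239). The stand plate corners are clear in both halves. I'll refit the brake and the lever angle.

```bash
python3 - <<'E'
from h import *
g=lambda u,v,k,x,y:((u+.5)/k-.5+x,(v+.5)/k-.5+y)
h=.095; t=lambda u,v:g(u,v,4,200,170); s=lambda u,v:g(u-400,v,4,355,185)
B=[("top",(h,h,.012),t(140,46)),("top",(h,-h,.012),t(345,134)),("top",(-h,h,.012),t(48,248)),("top",(-h,-h,.012),t(252,338)),
   ("scene",(h,-h,.012),s(411,171)),("scene",(h,h,.012),s(536,397)),("scene",(-h,h,.012),s(803,305)),
   ("top",(0,0,.107),t(172,186))]
b,res=fit(B,[.527,.161,-.45]); print("brake",b,res.round(1).tolist())
for nm in P:
  X=[B[i] for i in range(len(B)) if B[i][0]==nm]; print(nm,fit(X,b)[0])
q=np.load("poses.npz")['q']; np.savez("poses.npz",b=b,q=q)
f=lambda a:np.r_[proj("top",T(b,[(-.058*np.cos(a[0]),.104,.082+.058*np.sin(a[0]))]))[0]-t(42,146),proj("scene",T(b,[(-.058*np.cos(a[0]),.104,.082+.058*np.sin(a[0]))]))[0]-s(716,216)]
r=least_squares(f,[1.4]); print("lever deg",np.degrees(r.x),f(r.x).round(2))
for a in(75,80,85): print(a,f([np.radians(a)]).round(1))
E
python3 st.py
```

```text
brake [ 0.52746386  0.16222869 -0.43141096] [[-0.2, -0.7], [-0.3, -0.1], [-0.7, 0.3], [-0.3, 1.0], [-1.2, 0.2], [-1.5, 0.0], [0.3, -0.9], [-0.3, 0.5]]
scene [ 0.52620426  0.16445816 -0.43890075]
top [ 0.52821059  0.16110639 -0.42938857]
lever deg [80.22138809] [-2.31 -0.69  0.4   2.69]
75 [-2.9  0.9  2.3  2.3]
80 [-2.3 -0.6  0.5  2.7]
85 [-1.7 -2.1 -1.4  3.1]
t 3.45 tcp [0.5444 0.26   0.1343] brake-frame [-0.0255  0.0959  0.1343]
tool in brake
 [[ 0.01   1.    -0.007]
 [ 1.    -0.01   0.001]
 [ 0.001 -0.007 -1.   ]]
F brake [-19.31   3.97  15.03] M [ 0.44  3.01 -0.06] w 0.002 gf 12.580246590077877 q [0.31 0.26 1.67 0.01 1.22 0.75]
```

{"method": "step_arm", "body": {"motion": [0,0,0,-0.06,0.03,0,1,0,0,0,-0.07,0.03,0.15,0.6,0,0,0,-0.07,0.03,0.29,0.2,0,0,0,-0.07,0.03,0.29,0.2]}}

```text
clock: 3.95
ee_pos: [0.5228, 0.2695, 0.2555]
ee_rot: [0.845, 0.535, 0.005, 0.002]
contact_force: [0.7, 0.9, 0.3]
width: 0.398
gripper_force: 0.0
```

```bash
cat > go.py <<'E'
from h import *
import sys
def plan(p,Rt):
    s=monitor.sense(); R0=R.from_quat(s['ee_rot']); rv=(R.from_matrix(Rt)*R0.inv()).as_rotvec()
    print("tcp",s['ee_pos'].round(4),"shift/0.4",((p-s['ee_pos'])/.4).round(4),"turn/30deg",(rv/np.radians(30)).round(3),"t",s['clock'],"w",s['width'])
d=np.load("plate.npz"); C,ax=d['C'],d['ax']
Rt=np.stack([ax[:,1],ax[:,0],-ax[:,2]],1)
if __name__=="__main__":
    for k in(.1,.02): plan(C+ax@[0,0,k],Rt)
E
python3 go.py; python3 st.py
```

```text
tcp [0.5228 0.2695 0.2555] shift/0.4 [-0.1448 -1.4676 -0.2451] turn/30deg [-0.271 -0.904  0.61 ] t 3.95 w 0.39811048823104034
tcp [0.5228 0.2695 0.2555] shift/0.4 [-0.0496 -1.4785 -0.4206] turn/30deg [-0.271 -0.904  0.61 ] t 3.95 w 0.39811048823104034
t 3.95 tcp [0.5228 0.2695 0.2555] brake-frame [-0.0491  0.0954  0.2555]
tool in brake
 [[ 0.011  1.     0.008]
 [ 1.    -0.011  0.006]
 [ 0.007  0.008 -1.   ]]
F brake [0.26 1.08 0.31] M [-0.04 -0.01 -0.03] w 0.398 gf 0.0 q [ 0.34  0.11  1.61 -0.    1.42  0.78]
```

{"method": "step_arm", "body": {"motion": [-0.27,-0.9,0.61,-0.15,-0.9,0,0.2,-0.27,-0.9,0.61,-0.15,-0.9,0,0.2,-0.27,-0.9,0.61,-0.15,-0.9,0,0.2,-0.27,-0.9,0.61,-0.15,-0.9,0,0.2,-0.27,-0.9,0.61,-0.15,-0.9,0,0.2,-0.27,-0.9,0.61,-0.15,-0.9,0,0.2,-0.27,-0.9,0.61,-0.15,-0.9,0,0.2]}}

```text
clock: 4.82
ee_pos: [0.458, -0.0962, 0.2481]
ee_rot: [0.728, 0.642, 0.157, 0.184]
contact_force: [-0.1, 0.3, -0.6]
width: 0.401
gripper_force: 0.0
```

{"method": "step_arm", "body": {"motion": [0,0,0,0,-0.56,-0.1,0.2,0,0,0,0,-0.56,-0.1,0.2,0,0,0,0,-0.56,-0.1,0.2,0,0,0,0,-0.56,-0.1,0.2,0,0,0,0,-0.56,-0.1,0.2]}}

```text
clock: 5.45
ee_pos: [0.4591, -0.3157, 0.2068]
ee_rot: [0.726, 0.644, 0.159, 0.181]
contact_force: [0.4, 0.7, -0.2]
width: 0.403
gripper_force: 0.0
```

```bash
python3 go.py
```

```text
tcp [ 0.4591 -0.3157  0.2068] shift/0.4 [ 0.0144 -0.0047 -0.1234] turn/30deg [ 0.002 -0.027  0.01 ] t 5.45 w 0.40251697121452834
tcp [ 0.4591 -0.3157  0.2068] shift/0.4 [ 0.1097 -0.0156 -0.2989] turn/30deg [ 0.002 -0.027  0.01 ] t 5.45 w 0.40251697121452834
```

{"method": "step_arm", "body": {"motion": [0,-0.027,0.01,0.0145,-0.005,-0.123,0.2,0,-0.027,0.01,0.0145,-0.005,-0.123,0.2,0,-0.027,0.01,0.06,-0.01,-0.21,0.2,0,-0.027,0.01,0.11,-0.0155,-0.296,0.2,0,-0.027,0.01,0.11,-0.0155,-0.296,0.2]}}

```text
clock: 6.08
ee_pos: [0.5038, -0.3181, 0.0891]
ee_rot: [0.722, 0.647, 0.165, 0.184]
contact_force: [0.1, 0.8, 0.2]
width: 0.4
gripper_force: 0.0
```

```bash
python3 go.py; python3 st.py; python3 - <<'E'
from h import *
t=capture("top"); s=capture("scene"); cv2.imwrite("pics/t2.png",t); cv2.imwrite("pics/s2.png",s)
c=lambda i,x,y,w,h,k:cv2.resize(i[y:y+h,x:x+w],None,fx=k,fy=k,interpolation=cv2.INTER_CUBIC)
cv2.imwrite("pics/c4.png",np.hstack([c(t,358,180,80,80,5),c(s,240,105,80,80,5)]))
E
```

```text
tcp [ 0.5038 -0.3181  0.0891] shift/0.4 [-0.0975  0.0014  0.1708] turn/30deg [ 0.    0.   -0.01] t 6.075 w 0.40034937526797
tcp [ 0.5038 -0.3181  0.0891] shift/0.4 [-0.0022 -0.0095 -0.0047] turn/30deg [ 0.    0.   -0.01] t 6.075 w 0.40034937526797
t 6.075 tcp [ 0.5038 -0.3181  0.0891] brake-frame [ 0.1794 -0.4462  0.0891]
tool in brake
 [[-0.316  0.832  0.455]
 [ 0.949  0.278  0.152]
 [-0.     0.48  -0.877]]
F brake [-0.23  0.78  0.25] M [-0.04  0.19 -0.01] w 0.4 gf 0.0 q [-0.89  0.04  2.1   0.55  0.71 -1.15]
```

View pics/c4.png

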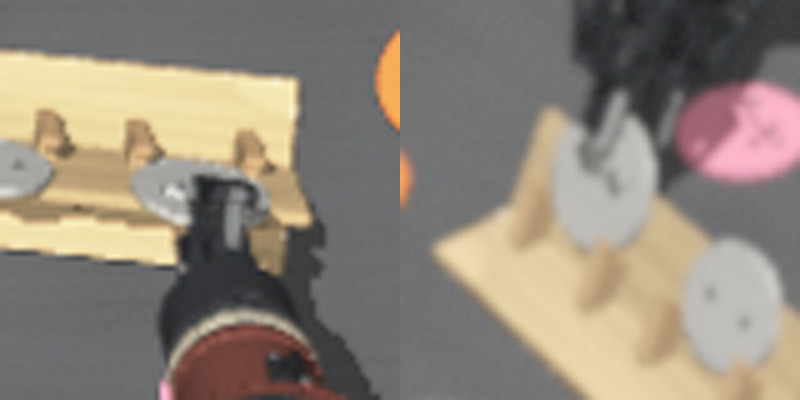

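```bash
python3 - <<'E'
from h import *
s=monitor.sense(); Rm=R.from_quat(s['ee_rot']).as_matrix(); p=s['ee_pos']
for n in P: print(n,[proj(n,[p+Rm@[dx,dy,-.002]]).round(1).tolist() for dx in(-.011,.011) for dy in(.017,.03)])
d=np.load("plate.npz"); print(*[proj(n,[d['C']+d['ax']@[.009,y,.0175]]).round(1).tolist() for n in P for y in(-.025,.025)])
E
```

```text
scene [[[276.5, 130.5]], [[273.2, 130.5]], [[280.9, 134.2]], [[277.5, 134.2]]]
top [[[402.3, 217.5]], [[403.1, 213.7]], [[395.2, 216.8]], [[395.9, 213.0]]]
[[275.6, 130.5]] [[285.4, 138.8]] [[406.4, 220.1]] [[390.3, 218.5]]
```

The open fingers straddle the upper rim of the barred plate, tips above the bar; the front fingertip is at scene (278,136), which matches the projection. I'll correct y by about 4 mm and grip.

{"method": "step_arm", "body": {"motion": [0,0,-0.01,-0.002,-0.0095,-0.003,0.2,0,0,-0.01,-0.002,-0.0095,-0.003,0.2,0,0,-0.01,-0.002,-0.0095,-0.003,0.6,0,0,-0.01,-0.002,-0.0095,-0.003,1,0,0,-0.01,-0.002,-0.0095,-0.003,1,0,0,-0.01,-0.002,-0.0095,-0.003,1], "grip_force": 50}}

```text
clock: 6.92
ee_pos: [0.5029, -0.3252, 0.0899]
ee_rot: [0.724, 0.644, 0.164, 0.188]
contact_force: [-2.1, -0.4, 2.9]
width: 0.05
gripper_force: 52.9
```

```bash
python3 go.py; python3 st.py
```

```text
tcp [ 0.5029 -0.3252  0.0899] shift/0.4 [-0.0953  0.0191  0.1687] turn/30deg [0.009 0.007 0.006] t 6.925 w 0.05035143910586356
tcp [ 0.5029 -0.3252  0.0899] shift/0.4 [ 0.      0.0082 -0.0068] turn/30deg [0.009 0.007 0.006] t 6.925 w 0.05035143910586356
t 6.925 tcp [ 0.5029 -0.3252  0.0899] brake-frame [ 0.1815 -0.4531  0.0899]
tool in brake
 [[-0.308  0.832  0.461]
 [ 0.951  0.272  0.145]
 [-0.004  0.483 -0.876]]
F brake [-1.71 -1.23  2.89] M [-0.2   0.26  0.01] w 0.05 gf 52.94937551021576 q [-0.9   0.05  2.09  0.55  0.7  -1.15]
```

{"method": "step_arm", "body": {"motion": [0,0,0,-0.03,0.0035,0.055,1,0,0,0,-0.06,0.007,0.11,1,0,0,0,-0.12,0.014,0.22,1,0,0,0,-0.1,0.02,0.4,1,0,0,0,-0.1,0.02,0.4,1]}}

```text
clock: 7.55
ee_pos: [0.4643, -0.3188, 0.2552]
ee_rot: [0.723, 0.644, 0.164, 0.192]
contact_force: [0.6, -0.4, -3.4]
width: 0.052
gripper_force: 52.4
```

```bash
python3 st.py; cat > ins.py <<'E'
from h import *
import sys
# desired: plate z leaning lean deg to brake -x; TCP at height k above plate centre along plate z; plate centre d above shaft axis along plate z
from go import plan
b=np.load("poses.npz")['b']; Rb=R.from_euler('z',b[2]).as_matrix()
lean=np.radians(float(sys.argv[1])); k=.020
px=Rb@[np.cos(lean),0,np.sin(lean)]; pz=Rb@[-np.sin(lean),0,np.cos(lean)]; py=Rb@[0,1,0]
S=np.array([b[0],b[1],.082])
for d in map(float,sys.argv[2:]): print("d",d); plan(S+pz*(d+k)-py*.003,np.stack([py,px,-pz],1))
E
python3 ins.py 11 .15 .08
```

```text
t 7.55 tcp [ 0.4643 -0.3188  0.2552] brake-frame [ 0.1438 -0.4633  0.2552]
tool in brake
 [[-0.308  0.829  0.467]
 [ 0.951  0.274  0.142]
 [-0.01   0.488 -0.873]]
F brake [ 0.68 -0.11 -3.4 ] M [-0.14  0.43  0.02] w 0.052 gf 52.41595923900604 q [-0.96 -0.27  2.04  0.43  1.05 -1.  ]
d 0.15
tcp [ 0.4643 -0.3188  0.2552] shift/0.4 [ 0.081   1.2296 -0.0158] turn/30deg [ 0.184  0.581 -0.596] t 7.55 w 0.05187860993761099
d 0.08
tcp [ 0.4643 -0.3188  0.2552] shift/0.4 [ 0.1114  1.2157 -0.1876] turn/30deg [ 0.184  0.581 -0.596] t 7.55 w 0.05187860993761099
```

{"method": "step_arm", "body": {"motion": [0.18,0.58,-0.6,0.04,0.7,0,1,0.18,0.58,-0.6,0.04,0.7,0,1,0.18,0.58,-0.6,0.04,0.7,0,1,0.18,0.58,-0.6,0.04,0.7,0,1,0.18,0.58,-0.6,0.04,0.7,0,1]}}

```text
clock: 8.18
ee_pos: [0.4774, -0.0545, 0.2474]
ee_rot: [0.839, 0.536, 0.051, 0.076]
contact_force: [1.7, -0.5, -3.0]
width: 0.051
gripper_force: 52.4
```

{"method": "step_arm", "body": {"motion": [0,0,0,0.04,0.53,-0.015,1,0,0,0,0.04,0.53,-0.015,1,0,0,0,0.04,0.53,-0.015,1,0,0,0,0.04,0.53,-0.015,1,0,0,0,0.04,0.53,-0.015,1]}}

```text
clock: 8.8
ee_pos: [0.4926, 0.1569, 0.2409]
ee_rot: [0.838, 0.537, 0.05, 0.077]
contact_force: [-0.7, -0.4, -2.0]
width: 0.053
gripper_force: 52.4
```

```bash
python3 ins.py 11 .15 .08; python3 st.py
```

```text
d 0.15
tcp [0.4926 0.1569 0.2409] shift/0.4 [0.0103 0.0403 0.0198] turn/30deg [-0.009 -0.013 -0.002] t 8.8 w 0.05259898657158599
d 0.08
tcp [0.4926 0.1569 0.2409] shift/0.4 [ 0.0406  0.0264 -0.152 ] turn/30deg [-0.009 -0.013 -0.002] t 8.8 w 0.05259898657158599
t 8.8 tcp [0.4926 0.1569 0.2409] brake-frame [-0.0294 -0.0194  0.2409]
tool in brake
 [[-0.001  0.983  0.182]
 [ 1.     0.001  0.002]
 [ 0.002  0.182 -0.983]]
F brake [-0.43 -0.63 -1.98] M [-0.    0.15  0.01] w 0.053 gf 52.37677216529846 q [ 0.23 -0.15  1.9  -0.12  1.25  0.69]
```

{"method": "step_arm", "body": {"motion": [-0.01,-0.013,0,0.02,0.035,-0.05,1,-0.01,-0.013,0,0.04,0.026,-0.152,1,-0.01,-0.013,0,0.04,0.026,-0.152,1,-0.01,-0.013,0,0.04,0.026,-0.152,1]}}

```text
clock: 9.3
ee_pos: [0.5101, 0.1647, 0.183]
ee_rot: [0.839, 0.535, 0.053, 0.082]
contact_force: [-0.1, 1.0, -2.7]
width: 0.051
gripper_force: 52.4
```

```bash
python3 ins.py 11 .08 .056; python3 st.py;  python3 - <<'E'
from h import *
t=capture("top"); s=capture("scene"); cv2.imwrite("pics/t3.png",t); cv2.imwrite("pics/s3.png",s)
c=lambda i,x,y,w,h,k:cv2.resize(i[y:y+h,x:x+w],None,fx=k,fy=k,interpolation=cv2.INTER_CUBIC)
cv2.imwrite("pics/c5.png",np.hstack([c(t,205,180,80,90,5),c(s,365,170,80,90,5)]))
E
```

```text
d 0.08
tcp [0.5101 0.1647 0.183 ] shift/0.4 [-0.003   0.007  -0.0071] turn/30deg [0.    0.007 0.008] t 9.3 w 0.050827471488663206
d 0.056
tcp [0.5101 0.1647 0.183 ] shift/0.4 [ 0.0074  0.0023 -0.066 ] turn/30deg [0.    0.007 0.008] t 9.3 w 0.050827471488663206
t 9.3 tcp [0.5101 0.1647 0.183 ] brake-frame [-0.0168 -0.0051  0.183 ]
tool in brake
 [[ 0.004  0.981  0.194]
 [ 1.    -0.004  0.001]
 [ 0.002  0.194 -0.981]]
F brake [-0.5   0.87 -2.66] M [ 0.01  0.2  -0.04] w 0.051 gf 52.38575577735901 q [ 0.24 -0.06  1.93 -0.13  1.12  0.73]
```

View pics/c5.png

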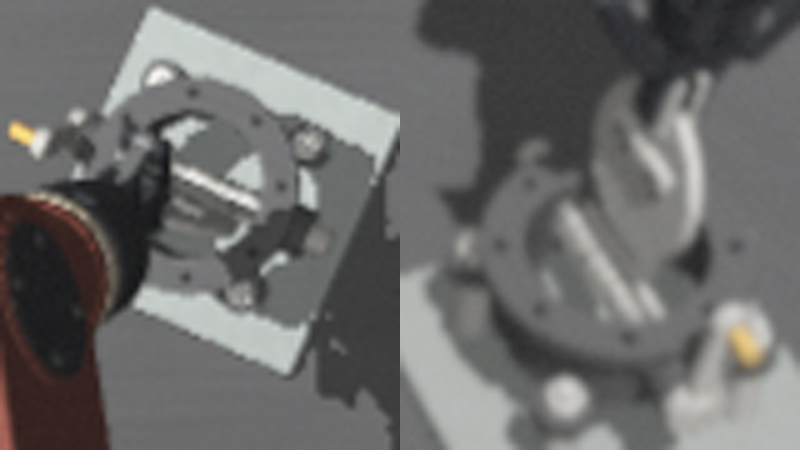

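The crop shows the plate edge-on over the bore, bar up, at about scene (498/5+365, 140/5+170). The lever stays near upright, pin end at top (209,206). I'll overlay the model of plate and slit to measure the remaining error.

```bash
python3 - <<'E'
from h import *
s=monitor.sense(); Rm=R.from_quat(s['ee_rot']).as_matrix(); p=s['ee_pos']; b=np.load("poses.npz")['b']
k=8;x0,y0=375,172
im=cv2.resize(cv2.imread("pics/s3.png")[y0:y0+75,x0:x0+75],None,fx=k,fy=k,interpolation=cv2.INTER_CUBIC)
g=lambda uv:tuple(np.round((uv-[x0,y0]+.5)*k-.5).astype(int))
def line(X,col): 
    u=[g(a) for a in proj("scene",X)]
    for a,c in zip(u,u[1:]): cv2.line(im,a,c,col,1,cv2.LINE_AA)
ax=np.stack([Rm[:,1],Rm[:,0],-Rm[:,2]],1); C=p-ax[:,2]*.020+ax[:,1]*.003
th=np.linspace(0,2*np.pi,49)
line(C+np.stack([0*th+.003,.044*np.sin(th),.044*np.cos(th)],1)@ax.T,(0,255,0))
line(C+np.array([[.009,y,z] for y,z in((-.025,.0085),(.025,.0085),(.025,.0175),(-.025,.0175),(-.025,.0085))])@ax.T,(0,0,255))
l=np.radians(10)
for sx in(-.00375,.00375):
    line(T(b,[(sx*np.cos(l)-.0085*np.sin(l),y,.082+.0085*np.cos(l)+sx*np.sin(l)) for y in(-.046,.046)]),(255,255,0))
line(T(b,np.stack([.0458*np.cos(th),.0458*np.sin(th),0*th+.107],1)),(255,0,255))
cv2.imwrite("pics/ov.png",im)
E
```

View pics/ov.png

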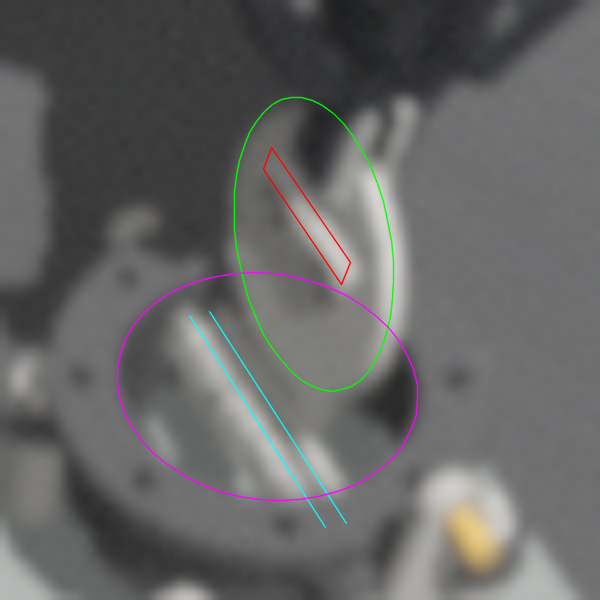

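The overlay shows plate and bar agreeing with the model to about a pixel, bar end at (351,263) in the crop. The real slit gap at (302,460) lies about one pixel (~3 mm) towards brake −x of the drawn one. I'll go down gently from here and feel for it.

{"method": "step_arm", "body": {"motion": [0,0,0,0.004,0.005,-0.03,1,0,0,0,0.0074,0.0023,-0.066,1,0,0,0,0.0074,0.0023,-0.066,1]}}

```text
clock: 9.78
ee_pos: [0.5124, 0.1659, 0.1544]
ee_rot: [0.839, 0.536, 0.052, 0.082]
contact_force: [1.4, 0.3, -2.8]
width: 0.05
gripper_force: 52.3
```

```bash
python3 ins.py 11 .056 .048 ; python3 st.py
```

```text
d 0.056
tcp [0.5124 0.1659 0.1544] shift/0.4 [ 0.0017 -0.0009  0.0054] turn/30deg [0.001 0.005 0.006] t 9.775 w 0.04986903987328906
d 0.048
tcp [0.5124 0.1659 0.1544] shift/0.4 [ 0.0051 -0.0025 -0.0142] turn/30deg [0.001 0.005 0.006] t 9.775 w 0.04986903987328906
t 9.775 tcp [0.5124 0.1659 0.1544] brake-frame [-0.0153 -0.003   0.1544]
tool in brake
 [[ 0.003  0.981  0.193]
 [ 1.    -0.003 -0.   ]
 [ 0.     0.193 -0.981]]
F brake [ 1.13  0.82 -2.82] M [-0.03 -0.11 -0.06] w 0.05 gf 52.26625978946686 q [ 0.24 -0.02  1.95 -0.14  1.07  0.73]
```

{"method": "step_arm", "body": {"motion": [0,0,0,0.0025,-0.001,-0.005,1,0,0,0,0.003,-0.0015,-0.01,1,0,0,0,0.004,-0.002,-0.015,1,0,0,0,0.005,-0.0025,-0.02,1,0,0,0,0.005,-0.0025,-0.02,1]}}

```text
clock: 10.4
ee_pos: [0.5148, 0.1653, 0.148]
ee_rot: [0.839, 0.535, 0.053, 0.082]
contact_force: [-1.2, 0.1, -2.1]
width: 0.055
gripper_force: 52.4
```

```bash
python3 ins.py 11 .048 ; python3 st.py
```

```text
d 0.048
tcp [0.5148 0.1653 0.148 ] shift/0.4 [-0.0011 -0.001   0.0019] turn/30deg [-0.     0.007  0.006] t 10.4 w 0.05540498799597594
t 10.4 tcp [0.5148 0.1653 0.148 ] brake-frame [-0.0128 -0.0025  0.148 ]
tool in brake
 [[ 0.003  0.981  0.194]
 [ 1.    -0.003  0.001]
 [ 0.002  0.194 -0.981]]
F brake [-1.14 -0.46 -2.14] M [0.02 0.24 0.03] w 0.055 gf 52.372376918792725 q [ 0.24 -0.01  1.95 -0.14  1.05  0.73]
```

{"method": "step_arm", "body": {"motion": [0,0,0,0.0007,-0.0004,-0.004,1,0,0,0,0.0014,-0.0008,-0.008,1,0,0,0,0.0021,-0.0011,-0.012,1,0,0,0,0.0021,-0.0011,-0.012,1]}}

```text
clock: 10.9
ee_pos: [0.5157, 0.1649, 0.1431]
ee_rot: [0.839, 0.535, 0.053, 0.082]
contact_force: [0.3, -0.2, -3.1]
width: 0.053
gripper_force: 52.4
```

```bash
python3 st.py
```

```text
t 10.9 tcp [0.5157 0.1649 0.1431] brake-frame [-0.0118 -0.0025  0.1431]
tool in brake
 [[ 0.003  0.981  0.194]
 [ 1.    -0.003  0.001]
 [ 0.002  0.194 -0.981]]
F brake [ 0.39 -0.04 -3.06] M [ 0.01  0.2  -0.04] w 0.053 gf 52.376017570495605 q [ 0.24 -0.    1.95 -0.14  1.04  0.73]
```

No contact yet. I'll nudge sideways by 3 mm each way to feel whether it is in the slit or beside the shaft.

{"method": "step_arm", "body": {"motion": [0,0,0,0.0035,-0.0016,0,1,0,0,0,0.007,-0.0032,0,1,0,0,0,0.007,-0.0032,0,1]}}

```text
clock: 11.28
ee_pos: [0.5177, 0.164, 0.143]
ee_rot: [0.839, 0.535, 0.053, 0.081]
contact_force: [-4.5, 2.3, -0.4]
width: 0.055
gripper_force: 53.3
```

```bash
python3 st.py
```

```text
t 11.275 tcp [0.5177 0.164  0.143 ] brake-frame [-0.0096 -0.0025  0.143 ]
tool in brake
 [[ 0.003  0.981  0.192]
 [ 1.    -0.004  0.001]
 [ 0.001  0.192 -0.981]]
F brake [-4.99  0.19 -0.36] M [-0.06  1.3   0.04] w 0.055 gf 53.2943719625473 q [ 0.23  0.    1.95 -0.14  1.04  0.73]
```

{"method": "step_arm", "body": {"motion": [0,0,0,-0.0035,0.0016,0,1,0,0,0,-0.007,0.0032,0,1,0,0,0,-0.0105,0.0048,0,1,0,0,0,-0.014,0.0064,0,1,0,0,0,-0.014,0.0064,0,1]}}

```text
clock: 11.9
ee_pos: [0.514, 0.1659, 0.144]
ee_rot: [0.839, 0.535, 0.054, 0.083]
contact_force: [3.2, -1.9, -3.8]
width: 0.052
gripper_force: 52.2
```

```bash
python3 st.py
```

```text
t 11.9 tcp [0.514  0.1659 0.144 ] brake-frame [-0.0138 -0.0023  0.144 ]
tool in brake
 [[ 0.003  0.98   0.197]
 [ 1.    -0.003  0.002]
 [ 0.003  0.197 -0.98 ]]
F brake [ 3.7  -0.38 -3.82] M [-0.02 -0.72  0.05] w 0.052 gf 52.18769609928131 q [ 0.24 -0.01  1.96 -0.14  1.04  0.74]
```

Both sides push back (5 N and 3.7 N) about 2 mm off centre, so the plate is in the slit. I'll re-centre it and ease it down along its own plane.

{"method": "step_arm", "body": {"motion": [0,0,0,0.007,-0.0032,0,1,0,0,0,0.0075,-0.0035,-0.005,1,0,0,0,0.0085,-0.004,-0.01,1,0,0,0,0.0095,-0.0044,-0.015,1,0,0,0,0.0105,-0.0048,-0.02,1,0,0,0,0.0115,-0.0052,-0.025,1,0,0,0,0.0122,-0.0056,-0.03,1,0,0,0,0.0122,-0.0056,-0.03,1]}}

```text
clock: 12.9
ee_pos: [0.5178, 0.1639, 0.1312]
ee_rot: [0.839, 0.535, 0.053, 0.082]
contact_force: [0.4, 0.0, -3.5]
width: 0.053
gripper_force: 52.4
```

```bash
python3 st.py
```

```text
t 12.9 tcp [0.5178 0.1639 0.1312] brake-frame [-0.0095 -0.0025  0.1312]
tool in brake
 [[ 0.003  0.981  0.194]
 [ 1.    -0.003  0.001]
 [ 0.002  0.194 -0.981]]
F brake [ 0.33  0.17 -3.51] M [-0.03  0.22  0.02] w 0.053 gf 52.372793555259705 q [ 0.24  0.02  1.96 -0.14  1.02  0.74]
```

{"method": "step_arm", "body": {"motion": [0,0,0,0.001,-0.0005,-0.006,1,0,0,0,0.0022,-0.001,-0.012,1,0,0,0,0.0032,-0.0014,-0.018,1,0,0,0,0.0042,-0.002,-0.024,1,0,0,0,0.0053,-0.0024,-0.03,1,0,0,0,0.0063,-0.0028,-0.036,1,0,0,0,0.0074,-0.0033,-0.042,1,0,0,0,0.0074,-0.0033,-0.042,1]}}

```text
clock: 13.9
ee_pos: [0.5207, 0.1626, 0.1143]
ee_rot: [0.839, 0.535, 0.053, 0.082]
contact_force: [-0.0, -0.3, -2.9]
width: 0.054
gripper_force: 52.4
```

```bash
python3 st.py
```

```text
t 13.9 tcp [0.5207 0.1626 0.1143] brake-frame [-0.0063 -0.0025  0.1143]
tool in brake
 [[ 0.003  0.981  0.194]
 [ 1.    -0.003  0.001]
 [ 0.002  0.194 -0.981]]
F brake [ 0.11 -0.32 -2.94] M [-0.01  0.19 -0.01] w 0.054 gf 52.36800670623779 q [ 0.23  0.05  1.96 -0.14  0.98  0.74]
```

{"method": "step_arm", "body": {"motion": [0,0,0,0.0005,-0.0003,-0.003,1,0,0,0,0.0011,-0.0005,-0.006,1,0,0,0,0.0016,-0.0008,-0.009,1,0,0,0,0.0021,-0.001,-0.012,1,0,0,0,0.0026,-0.0012,-0.015,1,0,0,0,0.0032,-0.0015,-0.018,1,0,0,0,0.0032,-0.0015,-0.018,1]}}

```text
clock: 14.78
ee_pos: [0.5222, 0.1622, 0.1092]
ee_rot: [0.839, 0.535, 0.053, 0.082]
contact_force: [-10.4, -0.1, 13.3]
width: 0.053
gripper_force: 54.7
```

```bash
python3 st.py
```

```text
t 14.775 tcp [0.5222 0.1622 0.1092] brake-frame [-0.0048 -0.0022  0.1092]
tool in brake
 [[ 0.003  0.981  0.195]
 [ 1.    -0.003  0.001]
 [ 0.002  0.195 -0.981]]
F brake [-9.4  -4.42 13.32] M [-0.82  1.11 -0.19] w 0.053 gf 54.740577936172485 q [ 0.23  0.06  1.96 -0.14  0.97  0.74]
```

It met something at TCP z 0.109, about 5 mm earlier than expected for landing, with side force towards −x and −y. I'll back up, ease the lateral position that way, and try again.

{"method": "step_arm", "body": {"motion": [0,0,0,-0.002,0.001,0.012,1,0,0,0,-0.006,-0.0014,0.012,1,0,0,0,-0.006,-0.0014,0.012,1]}}

```text
clock: 15.15
ee_pos: [0.52, 0.1614, 0.1122]
ee_rot: [0.839, 0.535, 0.054, 0.082]
contact_force: [-0.2, -0.8, -1.8]
width: 0.054
gripper_force: 52.5
```

```bash
python3 st.py
```

```text
t 15.15 tcp [0.52   0.1614 0.1122] brake-frame [-0.0064 -0.0039  0.1122]
tool in brake
 [[ 0.003  0.981  0.195]
 [ 1.    -0.004  0.002]
 [ 0.002  0.195 -0.981]]
F brake [ 0.18 -0.79 -1.83] M [ 0.02 -0.02  0.04] w 0.054 gf 52.50589370727539 q [ 0.23  0.05  1.97 -0.14  0.97  0.74]
```

{"method": "step_arm", "body": {"motion": [0,0,0,0.0007,-0.0003,-0.004,1,0,0,0,0.0014,-0.0006,-0.008,1,0,0,0,0.0021,-0.0009,-0.012,1,0,0,0,0.0021,-0.0009,-0.012,1]}}

```text
clock: 15.65
ee_pos: [0.5207, 0.1613, 0.109]
ee_rot: [0.839, 0.535, 0.053, 0.082]
contact_force: [-8.3, -1.1, 12.8]
width: 0.053
gripper_force: 54.7
```

```bash
python3 st.py
```

```text
t 15.65 tcp [0.5207 0.1613 0.109 ] brake-frame [-0.0058 -0.0037  0.109 ]
tool in brake
 [[ 0.003  0.981  0.195]
 [ 1.    -0.003  0.001]
 [ 0.002  0.195 -0.981]]
F brake [-7.11 -4.45 12.8 ] M [-0.79  0.9  -0.1 ] w 0.053 gf 54.66971576213837 q [ 0.23  0.05  1.97 -0.14  0.97  0.74]
```

It landed at the same height in a different place, and the moments put the contact in the middle over the shaft. So the bar is probably on the shaft and the grip simply higher on the disc than I assumed. I'll relax the push, open the fingers a little, and check with a picture.

{"method": "step_arm", "body": {"motion": [0,0,0,-0.004,0.003,0.009,1,0,0,0,-0.004,0.003,0.009,1,0,0,0,-0.004,0.003,0.009,0.6,0,0,0,-0.004,0.003,0.009,0.4,0,0,0,-0.004,0.003,0.009,0.4], "grip_force": 20}}

```text
clock: 16.27
ee_pos: [0.5187, 0.1624, 0.1107]
ee_rot: [0.839, 0.535, 0.053, 0.082]
contact_force: [1.0, 0.3, 0.3]
width: 0.298
gripper_force: 0.0
```

```bash
python3 st.py
```

```text
t 16.275 tcp [0.5187 0.1624 0.1107] brake-frame [-0.0081 -0.0035  0.1107]
tool in brake
 [[ 0.003  0.981  0.194]
 [ 1.    -0.003  0.001]
 [ 0.002  0.194 -0.981]]
F brake [0.8  0.72 0.3 ] M [-0.01  0.13 -0.03] w 0.298 gf 0.0 q [ 0.23  0.05  1.97 -0.14  0.97  0.74]
```

{"method": "step_arm", "body": {"motion": [0,0,0,-0.009,0.004,0.049,0.3,0,0,0,-0.018,0.008,0.098,0.3,0,0,0,-0.035,0.016,0.196,0.3,0,0,0,-0.035,0.016,0.35,0.3,0.156,0.339,0,0.1,0.07,0.35,1,0.156,0.339,0,0.26,0.16,0.35,1,0.156,0.339,0,0.26,0.16,0.35,1]}}

```text
clock: 17.15
ee_pos: [0.625, 0.2268, 0.2484]
ee_rot: [0.843, 0.538, -0.001, -0.001]
contact_force: [-0.6, -0.6, -0.8]
width: -0.004
gripper_force: 0.0
```

```bash
python3 st.py;  python3 - <<'E'
from h import *
t=capture("top"); s=capture("scene"); cv2.imwrite("pics/t4.png",t); cv2.imwrite("pics/s4.png",s)
b=np.load("poses.npz")['b']; l=np.radians(10.5); th=np.linspace(0,2*np.pi,49)
Rb=R.from_euler('z',b[2]).as_matrix()
ax=Rb@np.array([[np.cos(l),0,-np.sin(l)],[0,1,0],[np.sin(l),0,np.cos(l)]])
C=np.array([b[0],b[1],.082])
def panel(n,im,x0,y0,k=5,w=80,h=90):
    im=cv2.resize(im[y0:y0+h,x0:x0+w],None,fx=k,fy=k,interpolation=cv2.INTER_CUBIC); o=im.copy()
    def line(X,col):
        u=[tuple(np.round((a-[x0,y0]+.5)*k-.5).astype(int)) for a in proj(n,X)]
        for a,c in zip(u,u[1:]): cv2.line(o,a,c,col,1,cv2.LINE_AA)
    line(C+np.stack([0*th+.003,.044*np.sin(th),.044*np.cos(th)],1)@ax.T,(0,255,0))
    line(C+np.array([[.009,y,z] for y,z in((-.025,.0085),(.025,.0085),(.025,.0175),(-.025,.0175),(-.025,.0085))])@ax.T,(0,0,255))
    return np.hstack([im,o])
cv2.imwrite("pics/c6.png",np.vstack([panel("scene",s,372,185,5,80,60),panel("top",t,210,185,5,80,60)]))
E
```

```text
t 17.15 tcp [0.625  0.2268 0.2484] brake-frame [0.0616 0.0994 0.2484]
tool in brake
 [[ 0.004  1.    -0.002]
 [ 1.    -0.004 -0.   ]
 [-0.    -0.002 -1.   ]]
F brake [-0.28 -0.77 -0.84] M [0.01 0.04 0.02] w -0.004 gf 0.0 q [0.23 0.31 1.39 0.   1.45 0.66]
```

View pics/c6.png

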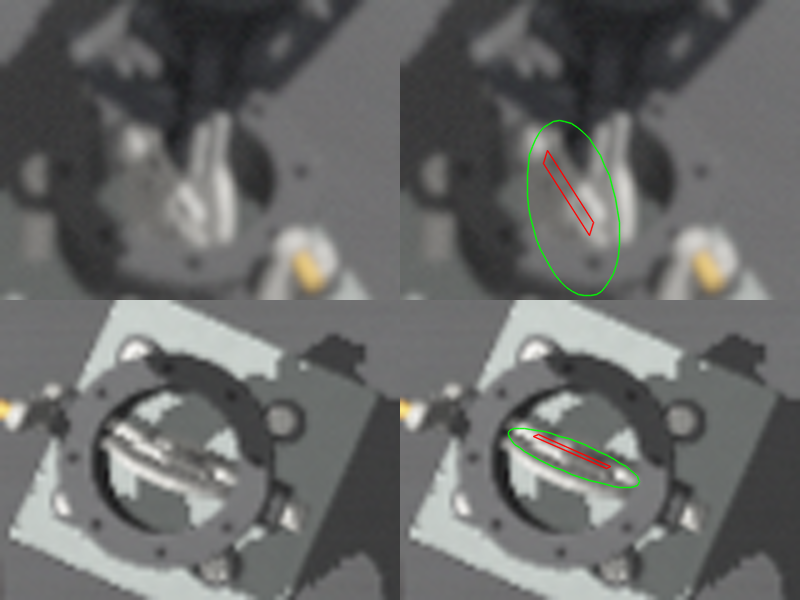

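The pictures show the plate standing in the slit with its bar lying along the shaft. It sits inside the bore and spans top crop (105,425) to (240,490), as the overlay predicts. The lever is still at the open stop, so next I'll push it over from its +x side.

{"method": "step_arm", "body": {"motion": [0,0,0,0,0,-0.15,1,0,0,0,0,0,-0.295,1,0,0,0,0,0,-0.295,1,0,0,0,-0.068,0.0314,-0.295,1,0,0,0,-0.1,0.046,-0.295,1,0,0,0,-0.12,0.0555,-0.295,1,0,0,0,-0.14,0.0645,-0.295,1,0,0,0,-0.14,0.0645,-0.295,1]}}

```text
clock: 18.25
ee_pos: [0.567, 0.2523, 0.1336]
ee_rot: [0.843, 0.538, 0.001, -0.0]
contact_force: [-0.1, 0.6, -0.3]
width: 0.002
gripper_force: 0.0
```

```bash
python3 st.py
```

```text
t 18.25 tcp [0.567  0.2523 0.1336] brake-frame [-0.0018  0.0984  0.1336]
tool in brake
 [[ 0.003  1.     0.001]
 [ 1.    -0.003  0.002]
 [ 0.002  0.001 -1.   ]]
F brake [-0.31  0.51 -0.31] M [-0.   -0.05  0.04] w 0.002 gf 0.0 q [0.29 0.29 1.63 0.   1.22 0.73]
```

{"method": "step_arm", "body": {"motion": [0,0,0,-0.015,0.007,0,1,0,0,0,-0.03,0.014,-0.002,1,0,0,0,-0.045,0.021,-0.008,1,0,0,0,-0.06,0.028,-0.014,1,0,0,0,-0.075,0.0345,-0.02,1,0,0,0,-0.085,0.039,-0.03,1,0,0,0,-0.085,0.039,-0.03,1]}}

```text
clock: 19.12
ee_pos: [0.5323, 0.2679, 0.1205]
ee_rot: [0.843, 0.538, 0.0, -0.0]
contact_force: [0.1, -0.1, 0.2]
width: 0.001
gripper_force: 0.2
```

```bash
python3 st.py
```

```text
t 19.125 tcp [0.5323 0.2679 0.1205] brake-frame [-0.0398  0.098   0.1205]
tool in brake
 [[ 0.003  1.    -0.001]
 [ 1.    -0.003  0.001]
 [ 0.001 -0.001 -1.   ]]
F brake [ 0.14 -0.08  0.15] M [0.05 0.1  0.01] w 0.001 gf 0.16244111582636833 q [0.33 0.25 1.7  0.   1.18 0.77]
```

{"method": "step_arm", "body": {"motion": [0,0,0,-0.008,0.0035,-0.0125,1,0,0,0,-0.013,0.006,-0.025,1,0,0,0,-0.013,0.006,-0.0375,1,0,0,0,-0.013,0.006,-0.05,1,0,0,0,-0.013,0.006,-0.0625,1,0,0,0,-0.013,0.006,-0.07,1,0,0,0,-0.013,0.006,-0.07,1]}}

```text
clock: 20.0
ee_pos: [0.5276, 0.27, 0.0925]
ee_rot: [0.843, 0.538, 0.0, -0.0]
contact_force: [-0.1, -0.6, 0.4]
width: -0.001
gripper_force: 0.0
```

```bash
python3 st.py
```

```text
t 20.0 tcp [0.5276 0.27   0.0925] brake-frame [-0.0449  0.0979  0.0925]
tool in brake
 [[ 0.003  1.    -0.   ]
 [ 1.    -0.003  0.001]
 [ 0.001 -0.    -1.   ]]
F brake [ 0.17 -0.53  0.41] M [ 0.02  0.05 -0.03] w -0.001 gf 0.030624495120719075 q [0.34 0.28 1.73 0.   1.13 0.77]
```

{"method": "step_arm", "body": {"motion": [0,0,0,0,0,-0.005,1,0,0,0,0,0,-0.01,1,0,0,0,0,0,-0.015,1,0,0,0,0,0,-0.015,1]}}

```text
clock: 20.5
ee_pos: [0.5288, 0.2708, 0.0883]
ee_rot: [0.843, 0.538, 0.002, -0.0]
contact_force: [-1.1, 1.1, 5.5]
width: -0.002
gripper_force: 2.4
```

```bash
python3 st.py
```

```text
t 20.5 tcp [0.5288 0.2708 0.0883] brake-frame [-0.0442  0.0991  0.0883]
tool in brake
 [[ 0.003  1.     0.002]
 [ 1.    -0.003  0.003]
 [ 0.003  0.002 -1.   ]]
F brake [-1.46  0.54  5.53] M [0.13 0.2  0.  ] w -0.002 gf 2.403604779392481 q [0.34 0.29 1.73 0.   1.12 0.77]
```

{"method": "step_arm", "body": {"motion": [0,0,0,0,0,-0.005,1,0,0,0,0,0,-0.01,1,0,0,0,0,0,-0.01,1]}}

```text
clock: 20.88
ee_pos: [0.5293, 0.2713, 0.084]
ee_rot: [0.843, 0.538, 0.003, -0.0]
contact_force: [3.9, 5.4, 2.2]
width: 0.001
gripper_force: 3.1
```

```bash
python3 st.py
```

```text
t 20.875 tcp [0.5293 0.2713 0.084 ] brake-frame [-0.0439  0.0998  0.084 ]
tool in brake
 [[ 0.003  1.     0.003]
 [ 1.    -0.003  0.005]
 [ 0.005  0.003 -1.   ]]
F brake [1.31 6.56 2.2 ] M [ 1.01 -0.09 -0.01] w 0.001 gf 3.061114440788515 q [0.34 0.29 1.73 0.   1.11 0.77]
```

The finger slipped off the lever's side. I'll lift, come in squarely over the eye, and press again.

{"method": "step_arm", "body": {"motion": [0,0,0,0,0,0.05,1,0,0,0,-0.037,-0.008,0.075,1,0,0,0,-0.037,-0.008,0.075,1,0,0,0,-0.037,-0.008,0.05,1,0,0,0,-0.037,-0.008,0.035,1,0,0,0,-0.037,-0.008,0.025,1,0,0,0,-0.037,-0.008,0.025,1]}}

```text
clock: 21.75
ee_pos: [0.5121, 0.2664, 0.0921]
ee_rot: [0.843, 0.538, -0.001, -0.0]
contact_force: [0.3, 0.3, 0.2]
width: -0.002
gripper_force: 0.0
```

```bash
python3 st.py
```

```text
t 21.75 tcp [0.5121 0.2664 0.0921] brake-frame [-0.0575  0.0882  0.0921]
tool in brake
 [[ 0.003  1.    -0.001]
 [ 1.    -0.003 -0.001]
 [-0.001 -0.001 -1.   ]]
F brake [0.11 0.41 0.19] M [-0.04  0.02 -0.02] w -0.002 gf 0.0 q [0.34 0.25 1.77 0.   1.12 0.78]
```

{"method": "step_arm", "body": {"motion": [0,0,0,0,0,-0.005,1,0,0,0,0,0,-0.01,1,0,0,0,0,0,-0.015,1,0,0,0,0,0,-0.015,1]}}

```text
clock: 22.25
ee_pos: [0.5128, 0.2667, 0.0912]
ee_rot: [0.843, 0.538, -0.0, 0.0]
contact_force: [-15.0, -5.8, 32.0]
width: 0.002
gripper_force: 16.1
```

```bash
python3 st.py
```

```text
t 22.25 tcp [0.5128 0.2667 0.0912] brake-frame [-0.057   0.0887  0.0912]
tool in brake
 [[ 0.003  1.    -0.   ]
 [ 1.    -0.003 -0.   ]
 [-0.    -0.    -1.   ]]
F brake [-11.24 -11.54  32.04] M [-2.28  1.94 -0.04] w 0.002 gf 16.063849478960037 q [ 0.34  0.25  1.77 -0.    1.12  0.78]
```

32 N at the level height, so the lever is on the shut stop. I'll lift off and take the last look.

{"method": "step_arm", "body": {"motion": [0,0,0,0,0,0.05,1,0,0,0,0,0,0.2,1,0,0,0,-0.1,0.2,0.4,1,0,0,0,-0.2,0.5,0.4,1,0,0,0,-0.2,0.5,0.4,1,0,0,0,-0.2,0.5,0.4,1,0,0,0,-0.2,0.5,0.4,1]}}

```text
clock: 23.12
ee_pos: [0.4316, 0.4701, 0.2478]
ee_rot: [0.842, 0.54, 0.002, -0.001]
contact_force: [1.2, 0.5, -0.5]
width: 0.003
gripper_force: 0.0
```

```bash
python3 st.py;  python3 - <<'E'
from h import *
t=capture("top"); s=capture("scene")
b=np.load("poses.npz")['b']; th=np.linspace(0,2*np.pi,49)
C=np.array([b[0],b[1],.085])
def panel(n,im,x0,y0,k=5,w=80,h=60):
    im=cv2.resize(im[y0:y0+h,x0:x0+w],None,fx=k,fy=k,interpolation=cv2.INTER_CUBIC); o=im.copy()
    u=np.round((proj(n,T(b,np.stack([.044*np.cos(th),.044*np.sin(th),0*th+.085],1)))-[x0,y0]+.5)*k-.5).astype(int)
    cv2.polylines(o,[u.reshape(-1,1,2)],True,(0,255,0),1,cv2.LINE_AA)
    return np.hstack([im,o])
cv2.imwrite("pics/c7.png",np.vstack([panel("scene",s,372,190),panel("top",t,205,185)]))
E
```

```text
t 23.125 tcp [0.4316 0.4701 0.2478] brake-frame [-0.2158  0.2395  0.2478]
tool in brake
 [[-0.001  1.     0.001]
 [ 1.     0.001  0.003]
 [ 0.003  0.001 -1.   ]]
F brake [ 0.9   0.98 -0.49] M [0.01 0.01 0.01] w 0.003 gf 0.0 q [0.7  0.24 1.47 0.   1.43 1.13]
```

View pics/c7.png

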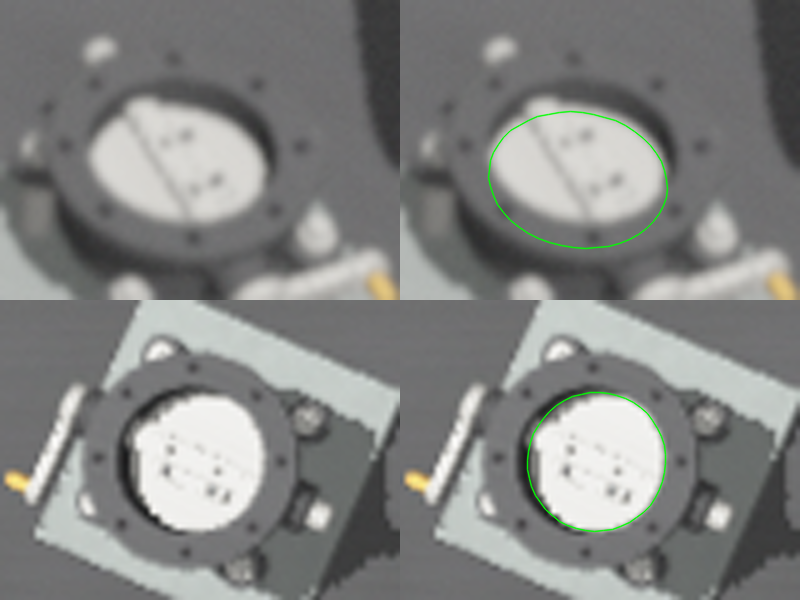

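The last look shows the plate level and filling the bore, bar on top, in line with the predicted circle; the lever is level and the arm well clear. I'll hand it in.

```bash
python3 -c "
from rig import workorder
print(workorder.sign_off())"
```

```text
the job is handed in; nothing more can be done
None
```

The flap plate is in the shaft's slit with its bar on the shaft, tipped level so it shuts the bore, and let go; the job was handed in at about 23 s, and sign-off gave no verdict.

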